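Fit a lens board into a wooden camera and latch it

ROBOT

A 6-joint arm with a two-finger parallel gripper is mounted at the origin on the work surface. World frame = base frame: x ahead of the robot, y to its left, z up, the work surface at z = 0. Lengths are in m, angles in degrees, forces in N, time in s.
With the tool pointing down it reaches from about 0.4 to 0.825 m from the base axis. Payload 7 kg.
Tool frame: the origin (TCP) lies on the centre line of the jaws, within the pads' length; the fingertips stand 19 mm ahead of it and the grasp point (between the pads) is the TCP (r.tips_ahead is the distance from the TCP to the fingertips, in m); z points along the fingers, y is the line along which they close (so a half turn about z gives the same grasp; the last joint's range is limited). The gripper opens to 88 mm and grips with 3 to 60 N. Pads are 19 mm wide; open, the fingers measure 130 mm over their backs; the gripper's body (78 mm by 193 mm) begins 47 mm behind the grasp point.
Start: joints at [-49.154, 20.546, 0.682, 0, -70.136, -16.507], TCP at [0.278, -0.615, 0.217] pointing down, gripper open.
Joint ranges: [-176.03, 176.03], [-82.01, 121.73], [-58.28, 71.71], [-173.87, 95.51], [-174.79, -0.11], [-173.66, 173.66]. Speed limits (degrees/s): [136.94, 136.94, 172.46, 180, 180, 180].

INTERFACE

Orientations are given as [roll, pitch, yaw] about the fixed x, y, z axes, in that order (R = Rz(yaw) Ry(pitch) Rx(roll)).
In Python, from plant import r, viewer, close_job gives the robot as it stands. The module is installed in compiled form; this text tells all that it offers.
- The arm moves only by the tool arm_command, never from a script. Its arguments are lists of equal length, an entry for each row: "travel": the shift along the world's x, y, z scaled (see below), a list of three; "delta_rot": the turn, a rotation vector about the world's x, y, z scaled (see below), a list of three. In form: {"travel": [[dx, dy, dz], ...], "delta_rot": [[rx, ry, rz], ...]}. A call has 1 to 20 rows; each row is the pose to reach, as a shift and turn from the pose commanded when the call began; what a row does not reach only later rows make up. The controller multiplies each number of a shift by 0.5 m and each number of a turn by 90 degrees. A row lasts 1/8 s, in which the tool goes at most 62.5 mm and 10.7 degrees, less where a joint would pass 70% of its speed; a pose out of reach is approached as far as the arm can. A call with a number of a shift or a turn outside -1 to 1 is refused whole. A call with a gripper value outside its range is refused whole. "grip" is the opening, from 0 (shut) to 1 (fully open), set as the call begins (left out, the last holds). The fingers move at their own pace and stop on an object; "newtons" is the grip in N (left out, the last holds). Time passes only in rows, so rows that repeat a pose let the fingers close. It gives the time, the measured TCP pose, the force, the opening and the grip force at its end, in the units of the state.
- r.get_state(): the state, without advancing time (a new reading comes with each control period).
- viewer.capture(name): name is "scene" or "top" or "wrist"; returns a dict with "img" (480x640x3 uint8, red, green, blue), "camera_matrix" (3x3 intrinsics, pixels), "R" (3x3) and "t" (3): a world point X has camera coordinates R X + t; the wrist camera has in their place "mount" (4x4, takes a point from camera to tool coordinates, whose origin is the TCP and whose axes are the flange's). Camera axes: x right, y down, z forward; pixel columns grow to the right and rows downward; lengths in m; the calibration is good to about 2 mm. A picture is of the moment at which its call begins: read the wrist's pose just before it. There is no depth.
- close_job(): hands the job in; it is judged then, once.
The state is a dict: "time_s": time; "joints": joint angles; "qd": joint speeds; "joint_torque": joint torques, N m; "tcp_pos": TCP position; "eef_rot": TCP orientation; "contact_force": force on the tool from outside, world axes, zero at the start; "moment": the same for the moment, N m; "gripper_width": finger opening in m; "gripper_force": force on a finger pad.
Only numpy, scipy, OpenCV 4.12 (cv2) and the standard library are available. Lean on these libraries where they do the work, as an engineer would, in place of code of your own. Each camera call takes 0.05 s, during which the arm holds its last target. There are 200 camera calls.

TASK

Fit the tall lens on its rebated wooden board into the recess in the camera front: tuck the board's thin tongue edge under the fixed brass strip, in against the spring there, without forcing it, and lay the board down flat and square on the recess floor. Then slide the brass latch fully home over the opposite edge of the board and let go, leaving everything else on the bench where it is.

Things in the scene. Friction and masses are not known exactly. Their poses are not given: they have to be found in the camera images.
- camera: Wooden sliding-box camera on its back, fixed to the bench: an outer box (186 mm along x, 168 along y, 52 high) and an inner box standing out of its top by 28 to 40 mm, as the focus was left and locked; that height is not reported, so see it or feel for it. Origin: centre of the underside; z up. The inner box's top has the recess for the lens board. The axis of recess and boxes is this z axis.
- rim (a point): Centre of the outer box's top rim, 52 mm above the bench; camera axes. Around it rises the inner box, 168 x 150 mm; in its top is the recess, 10 mm deep: +x wall at x = 50 mm, side walls at y = -47.5 and +47.5, with lead-in slopes in their top 4 mm; flat floor, with a window 64 x 64 mm in its middle. The floor is thus 70 to 82 mm above the bench. A fitted board's origin is at x = y = 0 on it.
- strip_side (a point): Middle of the rim's -x side. On this side a fixed brass strip 3.5 mm thick, level with the top, overhangs the recess as far as x = -45 mm. In the 6.5 mm slot under it is a sprung bar, face at x = -48; it gives 4 mm, at 5 to 9 N, to a firm stop. Tip the board 8 to 14 degrees, tongue low, touch the floor, push the tongue in to x = -51 or -52, swing down, press flat (it may bind a little), let go.
- latch_side (a point): Middle of the rim's +x side. On this side the brass latch plate (24 x 56 x 3 mm, 0.6 mm above the inner box's top) slides between two guides at y = -33 and +33, 7 mm wide and 5 mm high. Its round upright knob, 13 mm in diameter, stands 18 mm above the plate, 31.6 mm above the recess floor, at camera x = 70 mm when open, 56 when home, y = 0.
- lens_board: The lens to fit, loose, 0.15 to 0.3 kg: dark wooden panel 100 mm along x, 92 along y, 9 thick, lying on the bench. Origin: centre of its underside; z up. Its -x edge is rebated on top to a tongue 8 mm long, 4.5 thick. At its centre a black flange (58 mm, 3 thick) and a plain round grey barrel, 42 mm in diameter, 12 to 49 mm above the underside. Fitted: axes as the camera's, tongue to -x.
- tongue (a point): Middle of the lower edge of the tongue's end: 50 mm to -x of the lens board's origin, on the underside plane; axes as the board's.
- barrel (a point): Point on the barrel's axis 34 mm above the board's underside, 15 mm below the barrel's front; a good height to grip, in any direction. Axes as the board's.
- latch (a joint): Travel of the latch, m: 0 open, 0.014 fully home (firm stop), growing towards the camera's -x, over the board's edge. Starts open, 0 to 0.003, clear of the recess. Stays where left; needs about 3 N. Its leading edge is at camera x = 54 mm at 0, 40 at home, 1.6 mm above the face of a seated board: it butts against a board that is not down.
- small_board: Not for this camera, leave alone: a smaller square lens board, 76 x 76 x 9 mm, no tongue, with a low wide lens (54 mm in diameter, top 29 mm above the bench). Origin: centre of its underside.
- pipe_ring: Bystander: grey ring of pipe, 90 mm in diameter, 28 mm high. Origin: centre of its underside.
- collar: Bystander: small brass collar, 26 mm in diameter, 16 mm high. Origin: centre of its underside.
- bored_block: Bystander: light wooden block, 44 x 44 x 38 mm, with a round hole in its top. Origin: centre of its underside.
- screwdriver: Bystander: screwdriver, 170 mm long, lying along its x.
- pot: Bystander: small black pot with grey lid, 42 mm in diameter and high. Origin: centre of its underside.
- spectacles: Bystander: folded black spectacles, 132 x 45 mm, 12 mm high. Origin: about its middle, on the bench.
- pliers: Bystander: pliers with red handles, 155 mm long along x, 11 mm high. Origin: about its middle, on the bench.
Mind the look-alikes: they are no part of the job. Leave any white look-alike of the lens_board alone.

How it is judged:
By the outcome, as a careful person would: the job done as asked, in the order asked, and still so for the second after the job is handed in, with the robot touching nothing.
It also fails if it takes over 67 s, if anything falls off the work surface, if the arm or the gripper's body presses on something with over 40 N, if the wrist force passes 120 N, or if a joint passes its speed limit or range.

## Working session

There is one attempt and no reset: what is moved stays moved. The work goes in short steps, Python scripts to look and compute and a tool call to move; the robot and the scene stay as the last step left them, time stands still between calls to the robot, and variables do not carry over. Pictures are saved under pics/ and viewed, at most 13 in all, crops included, and the job is handed in when it is done.

Besides the shell and the picture viewer there is one more tool, called after "Request:" in YAML: its name, and indented under it one key for each argument. arm_command: Moves the arm, as the interface text tells. Shifts and turns lie within -1 to 1; 1 stands for 0.5 m of shift or 90 degrees of turn. Its arguments: {"type":"object","properties":{"travel":{"type":"array"},"delta_rot":{"type":"array"},"grip":{"type":"number"},"newtons":{"type":"number"}},"required":["travel","delta_rot"]}

```bash
mkdir -p pics
cat > h.py <<'E'
from plant import r, viewer, close_job
import numpy as np, cv2
from scipy.spatial.transform import Rotation as Ro
np.set_printoptions(precision=4,suppress=True)
def cap(n):
    s=r.get_state(); c=viewer.capture(n); K=np.array(c["camera_matrix"])
    if "mount" in c:
        T=np.eye(4); T[:3,:3]=Ro.from_euler('xyz',s["eef_rot"],degrees=True).as_matrix(); T[:3,3]=s["tcp_pos"]
        M=T@np.array(c["mount"]); R=M[:3,:3].T; t=-R@M[:3,3]
    else: R=np.array(c["R"]);t=np.array(c["t"])
    return c["img"],K,R,t
def ray(p,cam,z):
    _,K,R,t=cam; C=-R.T@t; d=R.T@np.linalg.solve(K,[p[0],p[1],1.]); return C+d*(z-C[2])/d[2]
def proj(X,cam):
    _,K,R,t=cam; q=K@(R@np.asarray(X,float)+t); return q[:2]/q[2]
def save(n,img): cv2.imwrite("pics/"+n,img[:,:,::-1])
import pickle
E
python3 - <<'E'
from h import *
print(r.get_state())
d={}
for n in("top","scene"):
    c=cap(n); d[n]=c; save(n+"0.png",c[0]); print(n,c[1][0,0],-c[2].T@c[3])
pickle.dump(d,open("d0.pkl","wb"))
E
```

```text
{'time_s': 0.0, 'joints': array([-49.1538,  20.5901,   0.635 ,  -0.0188, -70.1352, -16.5065]), 'qd': array([ 0.01  , -0.0159, -0.0809,  0.0918, -0.046 , -0.0002]), 'joint_torque': array([  0.0016, -58.2715,  29.3058,   6.9968,   0.0068,  -0.0001]), 'tcp_pos': array([ 0.278 , -0.6146,  0.2157]), 'eef_rot': array([ 179.9084,   -0.0087, -155.6667]), 'contact_force': array([-0.0056, -0.2951, -0.0009]), 'moment': array([ 0.0519,  0.0211, -0.0077]), 'gripper_force': 0.0, 'gripper_width': 0.08745343996344894}
top 470.139262140951 [0.4058 0.0804 1.0461]
scene 482.6775863650395 [ 1.0809 -0.4495  0.8174]
```

View pics/top0.png

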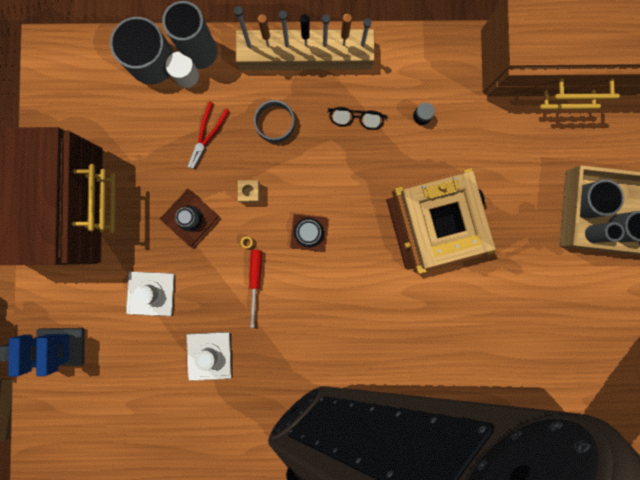

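View pics/scene0.png

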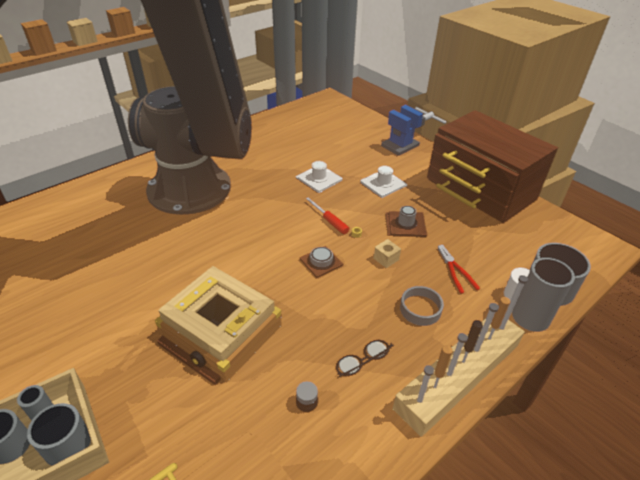

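The top view shows what could be taken for the lens board: the dark board with the tall barrel at about (190,218), white look-alikes at (150,293) and (208,357), and the small board with the low wide lens at (309,232). By the description I choose (190,218). The camera is at (443,222), with the latch and knob at about (440,187) and the strip at about (452,245). Next, a close crop to check.

Run:
```python
from h import *
d=pickle.load(open("d0.pkl","rb"))
def crop(n,x,y,w,h): return cv2.resize(d[n][0][y:y+h,x:x+w],(400,300),interpolation=cv2.INTER_CUBIC)
a=np.vstack([np.hstack([crop("top",150,180,80,60),crop("top",372,155,144,108)]),np.hstack([crop("scene",370,190,80,60),crop("scene",150,260,140,105)])])
save("crops.png",a)
for n,p,z in(("top",(190,218),.0),("top",(443,222),.052),("top",(320,240),0),("top",(420,240),0)): print(p,ray(p,d[n],z))
```

```text
(190, 218) [0.4997 0.3597 0.    ]
(443, 222) [ 0.4824 -0.1907  0.052 ]
(320, 240) [0.4484 0.0699 0.    ]
(420, 240) [ 0.4467 -0.1527  0.    ]
```

View pics/crops.png

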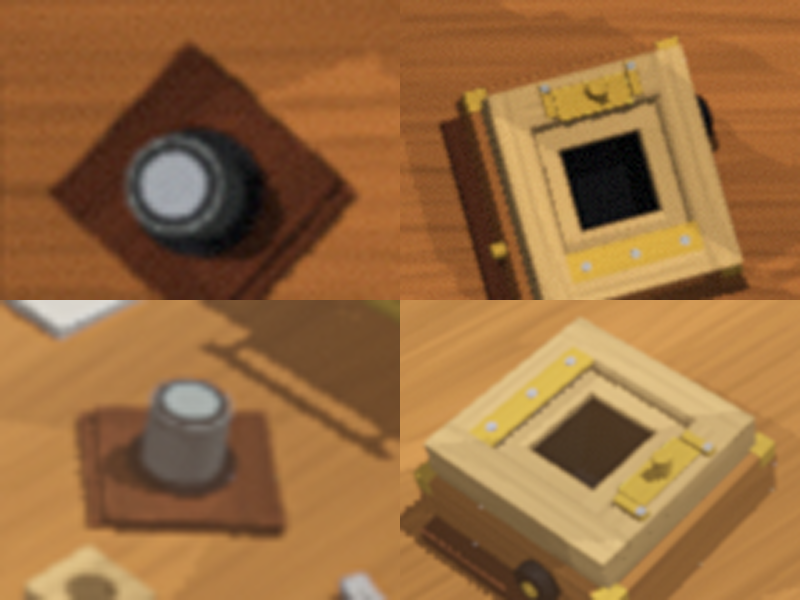

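The close crop confirms the dark wooden board with the tall grey barrel. The tongue is on its lower-right edge in the top view, so the board's yaw is about 45°. In the camera the latch faces image-up and the strip is below, so its yaw is about 15°. Next I read the wrist mount to plan the viewing poses.

Run:
```python
from h import *
c=viewer.capture("wrist"); print(np.array(c["mount"]),c["camera_matrix"])
d=pickle.load(open("d0.pkl","rb")); t=d["top"]
P=lambda cx,cy: ray((372+(cx-400)*.36,155+cy*.36),t,.0875)
for p in((485,95),(742,265),(595,95),(635,252)): print(P(*p))
B=lambda cx,cy,z: ray((150+cx/5,180+cy/5),t,z)
for p in((50,190),(190,43),(355,190)): print(B(*p,.009))
print(B(175,185,.049))
```

```text
[[ 0.     -0.9521 -0.3058  0.0838]
 [ 1.      0.0002 -0.0005  0.0009]
 [ 0.0005 -0.3058  0.9521 -0.1694]
 [ 0.      0.      0.      1.    ]] [[361.0734   0.     320.3691]
 [  0.     361.0734 239.915 ]
 [  0.       0.       1.    ]]
[ 0.5478 -0.0996  0.0875]
[ 0.4209 -0.2859  0.0875]
[ 0.5472 -0.1808  0.0875]
[ 0.431  -0.2076  0.0875]
[0.4994 0.4237 0.009 ]
[0.5645 0.3622 0.009 ]
[0.4984 0.2887 0.009 ]
[0.4976 0.3573 0.049 ]
```

Request:
arm_command:
  travel:
    - [0.1,0.2,0.01]
    - [0.2,0.4,0.01]
    - [0.28,0.6,0.01]
    - [0.34,0.8,0.01]
    - [0.38,0.96,0.01]
    - [0.38,0.96,0.01]
    - [0.38,0.96,0.01]
    - [0.38,0.96,0.01]
    - [0.38,0.96,0.01]
    - [0.38,0.96,0.01]
    - [0.38,0.96,0.01]
    - [0.38,0.96,0.01]
  delta_rot:
    - [0,0,0.1]
    - [0,0,0.2]
    - [0,0,0.3]
    - [0,0,0.4]
    - [0,0,0.5]
    - [0,0,0.6]
    - [0,0,0.7]
    - [0,0,0.8]
    - [0,0,0.9]
    - [0,0,0.9]
    - [0,0,0.9]
    - [0,0,0.9]

```text
time_s: 1.65
tcp_pos: [0.4678, -0.1359, 0.2215]
eef_rot: [180.0, 0.0, -74.8]
contact_force: [0.5, -0.4, 0.8]
gripper_width: 0.0877
gripper_force: 0.0
```

Run:
```python
from h import *
c=cap("wrist"); pickle.dump(c,open("w1.pkl","wb")); save("w1.png",c[0]); s=r.get_state(); print(s["time_s"],s["tcp_pos"],s["eef_rot"],s["joints"],s["contact_force"])
d=pickle.load(open("d0.pkl","rb")); print(proj([.484,-.193,.09],c))
```

```text
1.7 [ 0.4678 -0.1359  0.2215] [179.9872   0.0012 -74.8218] [  6.9889   2.3968 -21.8437   0.0007 -65.7723   8.189 ] [-0.6319  0.6847  0.0061]
[318.7076 154.0566]
```

View pics/w1.png

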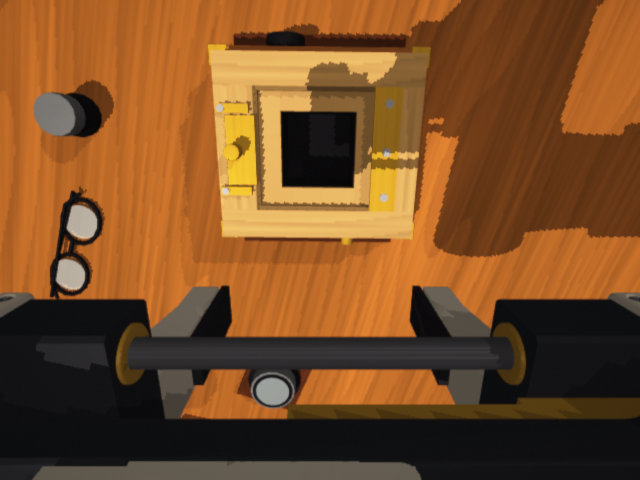

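Wrist view: the recess window is at columns 281–355, rows 111–187, the knob at (233,152), and the strip at about (385,150). Now I measure the pose and the height.

Run:
```python
from h import *
from scipy.optimize import least_squares
w=pickle.load(open("w1.pkl","rb")); d=pickle.load(open("d0.pkl","rb"))
def quad(img,x0,y0,x1,y1,th):
    g=cv2.resize(cv2.cvtColor(img[y0:y1,x0:x1],cv2.COLOR_RGB2GRAY),None,fx=4,fy=4,interpolation=cv2.INTER_LINEAR)
    m=(g<th).astype(np.uint8)
    cs,_=cv2.findContours(m,0,cv2.CHAIN_APPROX_NONE); k=max(cs,key=cv2.contourArea)
    h=cv2.convexHull(k); q=None
    for e in np.linspace(.02,.1,30):
        a=cv2.approxPolyDP(h,e*cv2.arcLength(h,True),True)
        if len(a)==4: q=a[:,0].astype(float); break
    if q is None: q=cv2.boxPoints(cv2.minAreaRect(h))
    M=cv2.moments(k); 
    return (q+.5)/4-.5+[x0,y0], (np.array([M["m10"]/M["m00"],M["m01"]/M["m00"]])+.5)/4-.5+[x0,y0]
Q={}
for n,c,roi,th in(("w",w,(262,92,372,205),50),("t",d["top"],(415,190,480,250),60),("s",d["scene"],(185,280,255,335),75)):
    Q[n]=quad(c[0],*roi,th); print(n,Q[n][0].round(1).tolist(),Q[n][1])
qw,cw=Q["w"]
for z in(.070,.074,.078,.082):
    X=np.array([ray(p,w,z) for p in qw]); e=np.roll(X,-1,0)-X
    print(z,np.linalg.norm(e,axis=1),np.degrees(np.arctan2(e[:,1],e[:,0])),X.mean(0), "top",ray(Q["t"][1],d["top"],z)[:2],"scene",ray(Q["s"][1],d["scene"],z)[:2])
# outer box top/inner box widths, strip rivets, knob
kz=[(p,ray(p,w,.107)) for p in[(233,152)]]; print(kz)
rv=[ray(p,w,.087) for p in((390,104),(386,154),(384,198))];print(rv)
```

```text
w [[281.1, 111.9], [355.6, 112.6], [352.1, 186.4], [282.4, 184.9]] [318.0688 148.3965]
t [[456.9, 202.1], [464.6, 229.4], [437.6, 236.9], [429.6, 209.4]] [447.1829 219.4342]
s [[217.6, 294.6], [236.9, 306.9], [216.9, 324.6], [197.1, 311.6]] [216.9837 309.4746]
0.07 [0.0625 0.062  0.0621 0.0613] [-165.3781  103.9908   13.9354  -75.692 ] [ 0.4853 -0.1946  0.07  ] top [ 0.4863 -0.1946] scene [ 0.4875 -0.1976]
0.074 [0.0617 0.0612 0.0613 0.0605] [-165.3781  103.9908   13.9354  -75.692 ] [ 0.4854 -0.1948  0.074 ] top [ 0.486  -0.1934] scene [ 0.4907 -0.1989]
0.078 [0.0609 0.0605 0.0606 0.0597] [-165.3781  103.9908   13.9354  -75.692 ] [ 0.4854 -0.1951  0.078 ] top [ 0.4857 -0.1923] scene [ 0.4939 -0.2003]
0.082 [0.0601 0.0597 0.0598 0.059 ] [-165.3781  103.9908   13.9354  -75.692 ] [ 0.4854 -0.1954  0.082 ] top [ 0.4854 -0.1912] scene [ 0.4971 -0.2016]
[((233, 152), array([ 0.548 , -0.1786,  0.107 ]))]
[array([ 0.4397, -0.2447,  0.087 ]), array([ 0.4306, -0.2073,  0.087 ]), array([ 0.4208, -0.1721,  0.087 ])]
```

Request:
arm_command:
  travel:
    - [-0.006,0.12,0]
    - [-0.012,0.24,0]
    - [-0.02,0.36,0]
    - [-0.03,0.48,-0.02]
    - [-0.04,0.6,-0.04]
    - [-0.05,0.72,-0.06]
    - [-0.06,0.84,-0.1]
    - [-0.06,0.96,-0.1]
    - [-0.06,1,-0.1]
    - [-0.06,1,-0.1]
    - [-0.06,1,-0.1]
  delta_rot:
    - [0,0,0.04]
    - [0,0,0.08]
    - [0,0,0.12]
    - [0,0,0.16]
    - [0,0,0.2]
    - [0,0,0.25]
    - [0,0,0.3]
    - [0,0,0.333]
    - [0,0,0.333]
    - [0,0,0.333]
    - [0,0,0.333]

```text
time_s: 3.08
tcp_pos: [0.4383, 0.3637, 0.1715]
eef_rot: [180.0, -0.0, -44.8]
contact_force: [0.3, -0.5, 0.8]
gripper_width: 0.0877
gripper_force: 0.0
```

Run:
```python
from h import *
c=cap("wrist"); pickle.dump(c,open("w2.pkl","wb")); save("w2.png",c[0]); s=r.get_state(); print(s["time_s"],s["tcp_pos"],s["eef_rot"],s["joints"])
print(proj([.498,.357,.049],c))
```

```text
3.125 [0.4384 0.3636 0.1717] [179.9953   0.0036 -44.7972] [ 59.3466  12.6338 -16.5466  -0.0053 -60.8232 -14.1413]
[273.3187 170.4369]
```

View pics/w2.png

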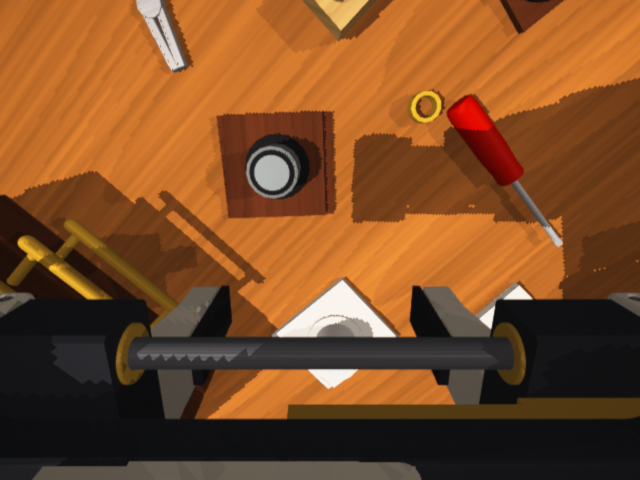

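Wrist view: the barrel front is at (273,171). The board's left edge runs (218,116)–(228,217), and the tongue is on the right at columns 324–334. Now the precise measurement.

Run:
```python
from h import *
w=pickle.load(open("w2.pkl","rb")); g=cv2.cvtColor(w[0],cv2.COLOR_RGB2GRAY); hsv=cv2.cvtColor(w[0],cv2.COLOR_RGB2HSV)
m=np.zeros_like(g); roi=(slice(140,205),slice(240,310)); m[roi]=(g[roi]>130)&(hsv[roi][...,1]<60)
cs,_=cv2.findContours(m,0,cv2.CHAIN_APPROX_NONE); k=max(cs,key=cv2.contourArea); c,ax,_=cv2.fitEllipse(cv2.convexHull(k)); print(c,ax)
for z in(.049,.047): print("barrel",z,ray(c,w,z), "diam",ax[0]*(.33-z)/361)
# edges from wood mask
R,G,B=[w[0][...,i].astype(int) for i in range(3)]
print(w[0][165,[200,212,216,220,224,230,318,322,326,330,334,338,345]].tolist())
print(w[0][[100,105,108,111,114,118,122,205,210,213,216,219,222,230],250].tolist())
m=((R<135)&(B<70)).astype(np.uint8); m[:90]=0;m[235:]=0;m[:,:195]=0;m[:,360:]=0
def line(pts): 
    v=cv2.fitLine(np.float32(pts),cv2.DIST_HUBER,0,.01,.01).ravel(); return v
L=[(np.flatnonzero(m[y,195:300])[0]+195-.5,y) for y in range(125,210)]
T=[(x,np.flatnonzero(m[90:160,x])[0]+90-.5) for x in range(228,318)]
Bt=[(x,np.flatnonzero(m[170:235,x])[-1]+170+.5) for x in range(235,318)]
for n,p,z in(("L",L,.009),("T",T,.009),("B",Bt,.009)):
    v=line(p); s=60 
    a=ray(v[2:]-s*v[:2],w,z);b=ray(v[2:]+s*v[:2],w,z); e=b-a; print(n,v,ray(v[2:],w,z)[:2],np.degrees(np.arctan2(e[1],e[0])))
```

```text
(271.4216003417969, 172.31307983398438) (34.210758209228516, 35.69418716430664)
barrel 0.049 [0.4981 0.3592 0.049 ] diam 0.026629426750119704
barrel 0.047 [0.4981 0.3595 0.047 ] diam 0.026818960036597426
[[202, 114, 44], [189, 107, 41], [174, 97, 38], [170, 95, 37], [87, 41, 22], [91, 43, 23], [54, 26, 15], [109, 50, 26], [90, 42, 23], [106, 49, 26], [124, 67, 26], [205, 117, 43], [205, 116, 46]]
[[214, 123, 47], [213, 123, 48], [211, 122, 46], [209, 120, 46], [121, 60, 28], [123, 57, 29], [123, 58, 31], [107, 49, 26], [106, 50, 27], [106, 50, 26], [112, 53, 28], [196, 112, 42], [202, 116, 44], [194, 109, 41]]
L [  0.1126   0.9936 222.2529 167.    ] [0.5329 0.3946] 137.05313676343965
T [  0.9991  -0.0416 283.4    112.2   ] [0.5261 0.3212] -132.5363747934139
B [  0.9993  -0.0377 270.     216.1   ] [0.4713 0.3975] -132.56821071013914
```

Request:
arm_command:
  travel:
    - [0.08,-0.006,-0.02]
    - [0.12,-0.01,-0.08]
    - [0.12,-0.01,-0.16]
    - [0.12,-0.01,-0.22]
    - [0.12,-0.01,-0.26]
    - [0.12,-0.01,-0.275]
    - [0.12,-0.01,-0.275]
    - [0.12,-0.01,-0.275]
    - [0.12,-0.01,-0.275]
  delta_rot:
    - [0,0,0.022]
    - [0,0,0.022]
    - [0,0,0.022]
    - [0,0,0.022]
    - [0,0,0.022]
    - [0,0,0.022]
    - [0,0,0.022]
    - [0,0,0.022]
    - [0,0,0.022]

```text
time_s: 4.25
tcp_pos: [0.4985, 0.3605, 0.0351]
eef_rot: [-179.9, 0.0, -42.7]
contact_force: [-0.0, -0.5, 0.3]
gripper_width: 0.0876
gripper_force: 0.0
```

Request:
arm_command:
  travel:
    - [0,0,0]
    - [0,0,0]
    - [0,0,0]
    - [0,0,0]
    - [0,0,0]
    - [0,0,0]
    - [0,0,0]
    - [0,0,0]
  delta_rot:
    - [0,0,0]
    - [0,0,0]
    - [0,0,0]
    - [0,0,0]
    - [0,0,0]
    - [0,0,0]
    - [0,0,0]
    - [0,0,0]
  grip: 0
  newtons: 40

```text
time_s: 5.25
tcp_pos: [0.4981, 0.3599, 0.034]
eef_rot: [180.0, 0.0, -42.7]
contact_force: [0.4, -1.7, 0.4]
gripper_width: 0.0397
gripper_force: 40.0
```

Request:
arm_command:
  travel:
    - [0,0,0.06]
    - [0,0,0.16]
    - [0,0,0.26]
    - [0,-0.04,0.33]
    - [0,-0.14,0.33]
    - [-0.01,-0.25,0.33]
    - [-0.02,-0.36,0.33]
    - [-0.025,-0.47,0.33]
    - [-0.025,-0.58,0.33]
    - [-0.025,-0.69,0.33]
    - [-0.025,-0.8,0.33]
    - [-0.025,-0.9,0.33]
    - [-0.025,-1,0.33]
    - [-0.025,-1,0.33]
    - [-0.025,-1,0.33]
  delta_rot:
    - [0,0,0]
    - [0,0,0]
    - [0,0,0]
    - [0,0,-0.03]
    - [0,0,-0.08]
    - [0,0,-0.13]
    - [0,0,-0.18]
    - [0,0,-0.23]
    - [0,0,-0.28]
    - [0,0,-0.33]
    - [0,0,-0.366]
    - [0,0,-0.366]
    - [0,0,-0.366]
    - [0,0,-0.366]
    - [0,0,-0.366]

```text
time_s: 7.12
tcp_pos: [0.4853, -0.1402, 0.1988]
eef_rot: [180.0, 0.0, -75.7]
contact_force: [0.2, 0.5, -2.4]
gripper_width: 0.0402
gripper_force: 40.0
```

Run:
```python
from h import *
c=cap("wrist"); pickle.dump(c,open("w3.pkl","wb")); t=cap("top"); pickle.dump(t,open("t3.pkl","wb")); s=r.get_state(); print(s["time_s"],s["tcp_pos"],s["eef_rot"],s["joints"],s["contact_force"],s["gripper_width"])
b=cv2.resize(t[0][150:300,340:500],(320,300)); a=cv2.resize(c[0],(480,360)); b=cv2.copyMakeBorder(b,0,60,0,0,0)
save("w3.png",np.hstack([a,b]))
p=s["tcp_pos"];u=-Ro.from_euler('xyz',s["eef_rot"],degrees=True).as_matrix()[:,1]
for sg in(1,-1):
  for k in(50,-50):
    v=np.array([-u[1],u[0],0]); print(k,sg,proj(p+u*k/1e3+v*.046*sg-[0,0,.025],c))
```

```text
7.225 [ 0.4857 -0.1393  0.199 ] [-179.9958    0.0116  -75.6061] [  6.2974   5.2049 -21.8449  -0.0136 -62.9477   8.1027] [-0.471   0.3445 -2.0165] 0.04002953577273383
50 1 [238.0966 342.7219]
-50 1 [399.0293 342.4552]
50 -1 [225.9846 196.2958]
-50 -1 [409.9442 195.9332]
```

View pics/w3.png

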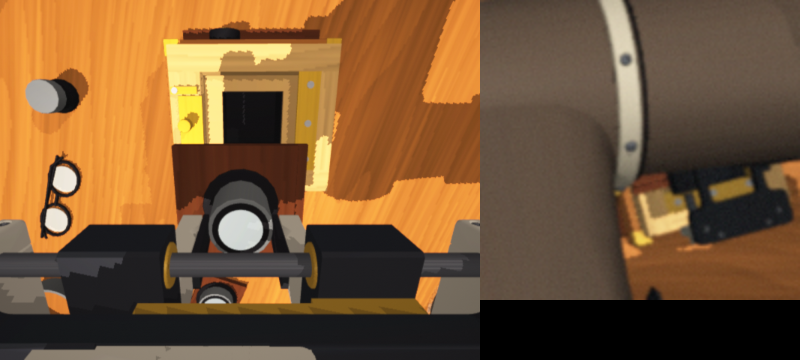

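The left view shows the board in hand with its far edge at full-image (229,192)–(411,193), close to the prediction, and with the recess behind it. Next I measure the in-hand offsets and the recess in the same picture.

Run:
```python
from h import *
w=pickle.load(open("w3.pkl","rb")); s=r.get_state(); p=s["tcp_pos"]; I=w[0].astype(int)
zt=p[2]-.025
hs=cv2.cvtColor(w[0],cv2.COLOR_RGB2HSV)
print(I[[184,187,190,192,194,196,200],260].tolist()); print(I[[184,187,190,192,194,196,200],340].tolist())
print(I[225,222:242:2].tolist(), I[225,392:420:3].tolist())
g=cv2.cvtColor(w[0],cv2.COLOR_RGB2GRAY).astype(float)
def sub(v): d=np.abs(np.diff(v)); i=d.argmax(); a=d[max(i-1,0):i+2]; return i+.5 if len(a)<3 else (np.arange(i-1,i+2)@a)/a.sum()+.5
E=[(x,180+sub(g[180:204,x])) for x in list(range(240,285))+list(range(385,405))]
Lf=[(215+sub(g[y,215:245]),y) for y in range(200,270)]
Rt=[(395+sub(g[y,395:425]),y) for y in range(200,270)]
def ln(n,P,z):
    v=cv2.fitLine(np.float32(P),cv2.DIST_HUBER,0,.01,.01).ravel(); a=ray(v[2:]-40*v[:2],w,z);b=ray(v[2:]+40*v[:2],w,z);e=b-a
    print(n,v,ray(v[2:],w,z),np.degrees(np.arctan2(e[1],e[0]))); return v,ray(v[2:],w,z)
ln("E",E,zt); l=ln("L",Lf,zt); ln("R",Rt,zt-.0045)
# recess window
gg=g; m=(g<50).astype(np.uint8); m[:110]=0; m[190:]=0; m[:,:280]=0;m[:,390:]=0
ys,xs=np.nonzero(m); print(xs.min(),xs.max(),ys.min(),ys.max())
for nm,P,in(("Wl",[(285+sub(g[y,285:310]),y) for y in range(130,180)]),("Wr",[(365+sub(g[y,365:385]),y) for y in range(130,180)]),("Wt",[(x,110+sub(g[110:135,x])) for x in range(305,365)])):
    for z in(.07,.076): ln(nm+str(z),P,z)
```

```text
[[255, 245, 74], [255, 244, 76], [255, 242, 72], [126, 81, 27], [70, 34, 21], [74, 37, 23], [73, 36, 21]]
[[17, 16, 17], [16, 16, 17], [18, 15, 14], [58, 29, 18], [73, 36, 21], [80, 39, 23], [79, 39, 23]]
[[237, 148, 60], [231, 142, 56], [231, 140, 55], [232, 142, 58], [214, 124, 51], [75, 37, 21], [74, 37, 22], [73, 35, 22], [71, 35, 21], [66, 32, 18]] [[78, 38, 22], [75, 36, 21], [77, 37, 21], [73, 36, 22], [72, 36, 21], [80, 44, 22], [188, 138, 39], [186, 136, 39], [186, 137, 40], [253, 231, 139]]
E [  1.      -0.0032 323.1    191.3493] [ 0.495  -0.1871  0.174 ] -165.53219671282187
L [  0.0786   0.9969 231.3933 236.3   ] [ 0.5387 -0.1497  0.174 ] 104.28153175492216
R [  0.0763  -0.9971 407.3712 233.9   ] [ 0.4417 -0.1744  0.1695] -75.70370388490504
297 376 122 189
Wl0.07 [  0.0234   0.9997 296.8057 151.3   ] [ 0.5183 -0.1954  0.07  ] 104.5141200309142
Wl0.076 [  0.0234   0.9997 296.8057 151.3   ] [ 0.518  -0.1959  0.076 ] 104.51412003091406
Wr0.07 [  0.0455  -0.999  375.5959 152.3   ] [ 0.4567 -0.2103  0.07  ] -75.72305274827792
Wr0.076 [  0.0455  -0.999  375.5959 152.3   ] [ 0.4576 -0.2105  0.076 ] -75.72305274827794
Wt0.07 [  1.      -0.0006 326.     121.5125] [ 0.5012 -0.2233  0.07  ] -165.68966179217162
Wt0.076 [  1.      -0.0006 326.     121.5125] [ 0.5013 -0.2232  0.076 ] -165.68966179217162
```

Request:
arm_command:
  travel:
    - [-0.001,-0.03,-0.01]
    - [-0.002,-0.06,-0.03]
    - [-0.004,-0.09,-0.05]
    - [-0.004,-0.106,-0.07]
    - [-0.004,-0.106,-0.1]
    - [-0.004,-0.106,-0.13]
    - [-0.004,-0.106,-0.144]
    - [-0.004,-0.106,-0.144]
    - [-0.004,-0.106,-0.144]
    - [-0.004,-0.106,-0.144]
  delta_rot:
    - [0.01,-0.039,0]
    - [0.02,-0.078,0]
    - [0.03,-0.117,0]
    - [0.0358,-0.14,0]
    - [0.0358,-0.14,0]
    - [0.0358,-0.14,0]
    - [0.0358,-0.14,0]
    - [0.0358,-0.14,0]
    - [0.0358,-0.14,0]
    - [0.0358,-0.14,0]

```text
time_s: 8.48
tcp_pos: [0.4841, -0.193, 0.1276]
eef_rot: [-166.9, -0.0, -75.6]
contact_force: [0.4, -0.4, -1.4]
gripper_width: 0.0398
gripper_force: 40.0
```

Run:
```python
from h import *
c=cap("wrist"); pickle.dump(c,open("w4.pkl","wb")); s=r.get_state(); print(s["time_s"],s["tcp_pos"],s["eef_rot"],s["contact_force"],s["gripper_width"])
t=cap("scene"); a=cv2.resize(c[0][40:340,180:460],(373,400)); b=cv2.resize(t[0][220:380,130:300],(425,400),interpolation=cv2.INTER_CUBIC)
save("w4.png",np.hstack([a,b]))
```

```text
8.525 [ 0.484  -0.193   0.1275] [-166.9546   -0.0202  -75.6479] [ 0.3683  0.6284 -1.9705] 0.04007217757149787
```

View pics/w4.png

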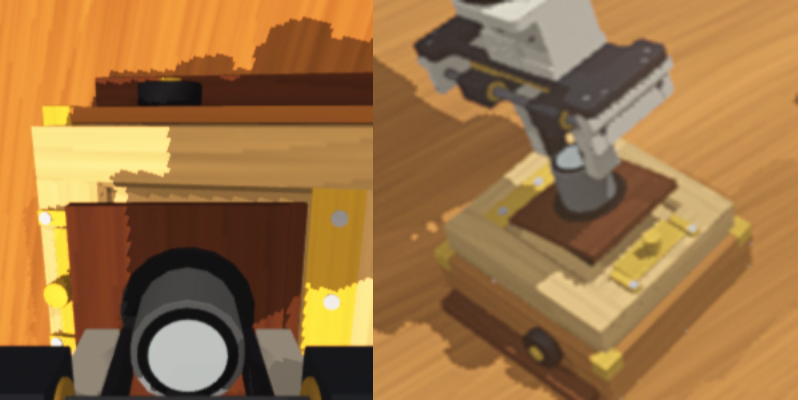

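The tilted board sits above the recess with its tongue just inside the strip edge, and it is clear of the latch. Now I lower it in steps, watching the force.

Request:
arm_command:
  travel:
    - [0,0,-0.006]
    - [0,0,-0.012]
    - [0,0,-0.018]
    - [0,0,-0.018]
    - [0,0,-0.018]
  delta_rot:
    - [0,0,0]
    - [0,0,0]
    - [0,0,0]
    - [0,0,0]
    - [0,0,0]

```text
time_s: 9.2
tcp_pos: [0.4837, -0.193, 0.1181]
eef_rot: [-167.0, -0.0, -75.6]
contact_force: [-0.6, 0.0, -2.1]
gripper_width: 0.0402
gripper_force: 40.0
```

Request:
arm_command:
  travel:
    - [0,0,-0.002]
    - [0,0,-0.004]
    - [0,0,-0.004]
    - [0,0,-0.004]
  delta_rot:
    - [0,0,0]
    - [0,0,0]
    - [0,0,0]
    - [0,0,0]

```text
time_s: 9.7
tcp_pos: [0.4837, -0.193, 0.1161]
eef_rot: [-167.0, -0.0, -75.7]
contact_force: [-0.5, 0.7, -1.3]
gripper_width: 0.0402
gripper_force: 40.0
```

Request:
arm_command:
  travel:
    - [0,0,-0.002]
    - [0,0,-0.002]
    - [0,0,-0.002]
  delta_rot:
    - [0,0,0]
    - [0,0,0]
    - [0,0,0]

```text
time_s: 10.07
tcp_pos: [0.4837, -0.193, 0.1151]
eef_rot: [-167.0, -0.0, -75.7]
contact_force: [1.0, 0.3, -2.8]
gripper_width: 0.0403
gripper_force: 40.0
```

Request:
arm_command:
  travel:
    - [0,0,-0.002]
    - [0,0,-0.002]
    - [0,0,-0.002]
  delta_rot:
    - [0,0,0]
    - [0,0,0]
    - [0,0,0]

```text
time_s: 10.45
tcp_pos: [0.4841, -0.1931, 0.1146]
eef_rot: [-166.9, -0.0, -75.6]
contact_force: [-1.4, 1.6, 4.8]
gripper_width: 0.04
gripper_force: 40.0
```

Request:
arm_command:
  travel:
    - [-0.002,-0.0005,0.001]
    - [-0.004,-0.001,0.001]
    - [-0.006,-0.0015,0.001]
    - [-0.0087,-0.0022,0.001]
    - [-0.0087,-0.0022,0.001]
    - [-0.0087,-0.0022,0.001]
  delta_rot:
    - [0,0,0]
    - [0,0,0]
    - [0,0,0]
    - [0,0,0]
    - [0,0,0]
    - [0,0,0]

```text
time_s: 11.2
tcp_pos: [0.4797, -0.1942, 0.1148]
eef_rot: [-167.0, -0.0, -75.6]
contact_force: [2.5, 0.1, 3.2]
gripper_width: 0.0403
gripper_force: 40.0
```

Request:
arm_command:
  travel:
    - [0.0015,0.0004,-0.0015]
    - [0.003,0.0008,-0.003]
    - [0.0045,0.0012,-0.0045]
    - [0.0058,0.0015,-0.006]
    - [0.0058,0.0015,-0.006]
    - [0.0058,0.0015,-0.006]
  delta_rot:
    - [-0.003,0.011,0]
    - [-0.006,0.022,0]
    - [-0.009,0.033,0]
    - [-0.011,0.043,0]
    - [-0.011,0.043,0]
    - [-0.011,0.043,0]

```text
time_s: 11.95
tcp_pos: [0.4826, -0.1934, 0.1117]
eef_rot: [-171.0, -0.0, -75.6]
contact_force: [2.6, 0.4, 5.5]
gripper_width: 0.0404
gripper_force: 40.0
```

Request:
arm_command:
  travel:
    - [-0.001,-0.0003,0.0006]
    - [-0.002,-0.0005,0.0006]
    - [-0.003,-0.0007,0.0006]
    - [-0.0039,-0.001,0.0006]
    - [-0.0039,-0.001,0.0006]
    - [-0.0039,-0.001,0.0006]
  delta_rot:
    - [0,0,0]
    - [0,0,0]
    - [0,0,0]
    - [0,0,0]
    - [0,0,0]
    - [0,0,0]

```text
time_s: 12.7
tcp_pos: [0.4815, -0.1936, 0.1122]
eef_rot: [-170.9, -0.0, -75.6]
contact_force: [6.7, 1.5, 1.6]
gripper_width: 0.0404
gripper_force: 40.0
```

Request:
arm_command:
  travel:
    - [-0.001,-0.0003,0]
    - [-0.0019,-0.0005,0]
    - [-0.0019,-0.0005,0]
    - [-0.0019,-0.0005,0]
  delta_rot:
    - [0,0,0]
    - [0,0,0]
    - [0,0,0]
    - [0,0,0]

```text
time_s: 13.2
tcp_pos: [0.4808, -0.1938, 0.1123]
eef_rot: [-170.8, -0.0, -75.6]
contact_force: [7.8, 2.0, 1.1]
gripper_width: 0.0398
gripper_force: 40.0
```

Request:
arm_command:
  travel:
    - [-0.001,-0.0003,0]
    - [-0.002,-0.0005,0]
    - [-0.003,-0.0008,0]
    - [-0.003,-0.0008,0]
    - [-0.003,-0.0008,0]
  delta_rot:
    - [0,0,0]
    - [0,0,0]
    - [0,0,0]
    - [0,0,0]
    - [0,0,0]

```text
time_s: 13.82
tcp_pos: [0.4797, -0.1942, 0.1124]
eef_rot: [-170.8, -0.0, -75.6]
contact_force: [8.4, 1.0, 0.2]
gripper_width: 0.04
gripper_force: 40.0
```

Request:
arm_command:
  travel:
    - [-0.001,-0.0003,0]
    - [-0.002,-0.0005,0]
    - [-0.002,-0.0005,0]
    - [-0.002,-0.0005,0]
  delta_rot:
    - [0,0,0]
    - [0,0,0]
    - [0,0,0]
    - [0,0,0]

```text
time_s: 14.32
tcp_pos: [0.4789, -0.1944, 0.1124]
eef_rot: [-170.8, -0.0, -75.6]
contact_force: [8.2, 2.9, 0.2]
gripper_width: 0.0399
gripper_force: 40.0
```

Request:
arm_command:
  travel:
    - [0.0015,0.0004,-0.0017]
    - [0.003,0.0008,-0.0034]
    - [0.0044,0.0011,-0.005]
    - [0.0057,0.0015,-0.0067]
    - [0.007,0.0018,-0.0083]
    - [0.0082,0.0021,-0.01]
    - [0.0082,0.0021,-0.01]
    - [0.0082,0.0021,-0.01]
  delta_rot:
    - [-0.003,0.012,0]
    - [-0.0061,0.0237,0]
    - [-0.0089,0.0345,0]
    - [-0.0116,0.0452,0]
    - [-0.0144,0.056,0]
    - [-0.0171,0.0667,0]
    - [-0.0171,0.0667,0]
    - [-0.0171,0.0667,0]

```text
time_s: 15.32
tcp_pos: [0.483, -0.1933, 0.1073]
eef_rot: [-177.0, -0.0, -75.6]
contact_force: [7.3, 2.7, 1.3]
gripper_width: 0.04
gripper_force: 40.0
```

Request:
arm_command:
  travel:
    - [0.0012,0.0003,-0.0018]
    - [0.0024,0.0006,-0.0036]
    - [0.0036,0.0009,-0.0054]
    - [0.0036,0.0009,-0.0054]
    - [0.0036,0.0009,-0.0054]
  delta_rot:
    - [-0.0028,0.0108,0]
    - [-0.0056,0.0216,0]
    - [-0.0083,0.0323,0]
    - [-0.0083,0.0323,0]
    - [-0.0083,0.0323,0]

```text
time_s: 15.95
tcp_pos: [0.4849, -0.1928, 0.1047]
eef_rot: [-180.0, -0.1, -75.6]
contact_force: [8.6, 2.9, 2.6]
gripper_width: 0.04
gripper_force: 40.0
```

Request:
arm_command:
  travel:
    - [0,0,-0.002]
    - [0,0,-0.003]
    - [0,0,-0.003]
    - [0,0,-0.003]
  delta_rot:
    - [0,0,0]
    - [0,0,0]
    - [0,0,0]
    - [0,0,0]

```text
time_s: 16.45
tcp_pos: [0.4851, -0.1928, 0.1044]
eef_rot: [-179.9, -0.1, -75.6]
contact_force: [4.6, 5.1, 14.6]
gripper_width: 0.0399
gripper_force: 40.0
```

```bash
python3 -c "
from h import *
s=r.get_state(); print(s['tcp_pos'],s['eef_rot'],s['contact_force'],s['moment'],s['gripper_width'])"
```

```text
[ 0.4851 -0.1928  0.1044] [-179.9311   -0.0805  -75.5924] [ 4.5601  5.0627 14.6016] [ 2.1426 -1.6423  0.0456] 0.039881036452602964
```

Request:
arm_command:
  travel:
    - [0,0,-0.002]
    - [0,0,-0.002]
    - [0,0,-0.002]
  delta_rot:
    - [0,0,0]
    - [0,0,0]
    - [0,0,0]

```text
time_s: 16.82
tcp_pos: [0.4851, -0.1929, 0.1043]
eef_rot: [-179.9, -0.1, -75.6]
contact_force: [0.8, 8.1, 21.6]
gripper_width: 0.0402
gripper_force: 40.0
```

Request:
arm_command:
  travel:
    - [0,0,0.003]
    - [0,0,0.003]
    - [0,0,0.003]
  delta_rot:
    - [0,0,0]
    - [0,0,0]
    - [0,0,0]

```text
time_s: 17.2
tcp_pos: [0.485, -0.1928, 0.1044]
eef_rot: [-179.9, -0.1, -75.6]
contact_force: [7.0, 4.1, 9.3]
gripper_width: 0.0404
gripper_force: 40.0
```

Request:
arm_command:
  travel:
    - [0,0,0]
    - [0,0,0]
    - [0,0,0]
    - [0,0,0]
  delta_rot:
    - [0,0,0]
    - [0,0,0]
    - [0,0,0]
    - [0,0,0]
  grip: 0.62

```text
time_s: 17.7
tcp_pos: [0.4816, -0.1933, 0.1025]
eef_rot: [179.7, 0.0, -75.7]
contact_force: [-0.1, 0.2, 0.1]
gripper_width: 0.0539
gripper_force: 0.0
```

Request:
arm_command:
  travel:
    - [0,0,0.04]
    - [0,0,0.1]
    - [-0.01,0.04,0.16]
    - [-0.03,0.116,0.2]
    - [-0.03,0.116,0.2]
    - [-0.03,0.116,0.2]
    - [-0.03,0.116,0.2]
  delta_rot:
    - [0,0,0]
    - [0,0,0]
    - [0,0,0]
    - [0,0,0]
    - [0,0,0]
    - [0,0,0]
    - [0,0,0]

```text
time_s: 18.58
tcp_pos: [0.4673, -0.1358, 0.2023]
eef_rot: [179.7, 0.0, -75.7]
contact_force: [-0.2, -0.2, -0.5]
gripper_width: 0.0542
gripper_force: 0.0
```

Run:
```python
from h import *
c=cap("wrist"); pickle.dump(c,open("w5.pkl","wb")); s=r.get_state(); print(s["time_s"],s["tcp_pos"],s["eef_rot"])
t=cap("scene"); a=cv2.resize(c[0][30:270,190:460],(450,400),interpolation=cv2.INTER_CUBIC); b=cv2.resize(t[0][240:380,140:290],(350,327),interpolation=cv2.INTER_CUBIC); b=cv2.copyMakeBorder(b,0,73,0,0,0)
save("w5.png",np.hstack([a,b]))
u=np.array([.9688,.2478,0]);n=np.array([-.2478,.9688,0]);C=.4221*u-.3087*n
for p in((50,46),(50,-46),(-42,46),(-42,-46)): print(p,proj(C+u*p[0]/1e3+n*p[1]/1e3+[0,0,.0795],c))
print(proj(C+u*.068+[0,0,.102],c))
```

```text
18.625 [ 0.4674 -0.1358  0.2023] [179.7107   0.0082 -75.6983]
(50, 46) [254.681  209.4755]
(50, -46) [247.784   89.3429]
(-42, 46) [365.9029 209.2928]
(-42, -46) [370.5426  89.3078]
[221.1888 154.6891]
```

View pics/w5.png

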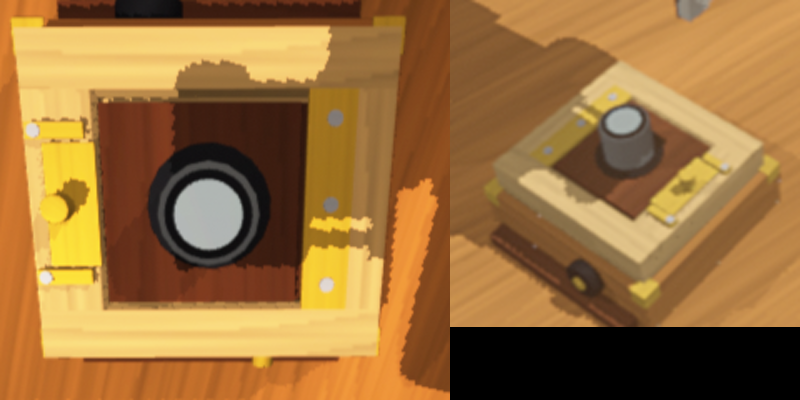

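The board lies flat and square in the recess: its edges at crop (98–308, 100–305) match the prediction and the tongue is under the strip. The knob is at full-image (222,155), which puts it at camera x≈68, as expected. Now I straddle the knob from above.

Request:
arm_command:
  travel:
    - [0.08,-0.04,0]
    - [0.168,-0.084,0]
    - [0.168,-0.084,-0.02]
    - [0.168,-0.084,-0.07]
    - [0.168,-0.084,-0.12]
    - [0.168,-0.084,-0.16]
    - [0.168,-0.084,-0.184]
    - [0.168,-0.084,-0.184]
    - [0.168,-0.084,-0.184]
  delta_rot:
    - [0,0,0]
    - [0,0,0]
    - [0,0,0]
    - [0,0,0]
    - [0,0,0]
    - [0,0,0]
    - [0,0,0]
    - [0,0,0]
    - [0,0,0]
  grip: 0.34

```text
time_s: 19.8
tcp_pos: [0.5521, -0.1774, 0.1119]
eef_rot: [179.9, -0.0, -75.6]
contact_force: [0.1, -0.7, -0.0]
gripper_width: 0.0297
gripper_force: 0.0
```

Request:
arm_command:
  travel:
    - [0,0,0]
    - [0,0,0]
    - [0,0,0]
    - [0,0,0]
    - [0,0,0]
  delta_rot:
    - [0,0,0]
    - [0,0,0]
    - [0,0,0]
    - [0,0,0]
    - [0,0,0]
  grip: 0
  newtons: 15

```text
time_s: 20.42
tcp_pos: [0.5517, -0.1772, 0.1112]
eef_rot: [179.8, -0.0, -75.6]
contact_force: [-0.7, 0.7, 0.2]
gripper_width: 0.0005
gripper_force: 0.0
```

The fingers closed on nothing, so I look before going on.

Run:
```python
from h import *
c=cap("wrist"); s=r.get_state(); print(s["time_s"],s["tcp_pos"],s["eef_rot"],s["contact_force"],s["gripper_width"])
t=cap("scene"); a=cv2.resize(c[0],(480,360)); b=cv2.resize(t[0][230:370,150:275],(320,358),interpolation=cv2.INTER_CUBIC); b=cv2.copyMakeBorder(b,0,2,0,0,0)
save("w6.png",np.hstack([a,b]))
```

```text
20.475 [ 0.5517 -0.1772  0.1111] [179.8096  -0.0082 -75.6485] [-0.1655 -1.05   -0.139 ] 0.0004376093856319666
```

View pics/w6.png

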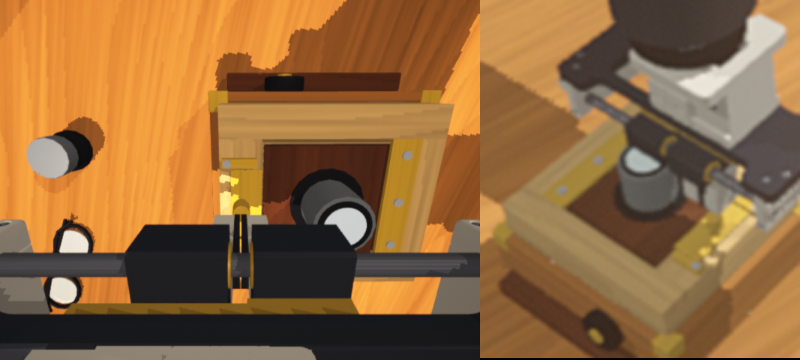

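The knob shows just in front of the closed fingers, at full-image (320,276), toward the camera's −y. I compute its place.

Run:
```python
from h import *
c=cap("wrist"); p=r.get_state()["tcp_pos"]; u=np.array([.9688,.2478,0]);n=np.array([-.2478,.9688,0]);C=.4221*u-.3087*n
for q,z in(((320,274),.102),((320,290),.102),((320,270),.102)):
    X=ray(q,c,z)-C; print(q,X@u,X@n)
print("tcp",(p-C)@u,(p-C)@n,"tcp px",proj(p,c),"tips",proj(p-[0,0,.019],c),"knob px",proj(C+u*.068+[0,0,.102],c))
g=c[0][255:300,290:350]
m=((g[...,0]>110)&(g[...,2]<90)).astype(np.uint8); ys,xs=np.nonzero(m); print(xs.min()+290,xs.max()+290,ys.min()+255,ys.max()+255)
cv2.imwrite("pics/w7.png",cv2.resize(c[0][220:330,270:370],(600,600*110//100),interpolation=cv2.INTER_CUBIC)[:600,:,::-1])
```

```text
(320, 274) 0.06795316859356394 -0.005801071595554791
(320, 290) 0.06795510039678027 0.0036130305415692857
(320, 270) 0.06795269443797579 -0.008111736107822152
tcp 0.0684870348587882 0.0002556069304016119 tcp px [319.0001 291.7929] tips [319.0293 276.9864] knob px [319.9183 283.9151]
290 349 255 299
```

View pics/w7.png

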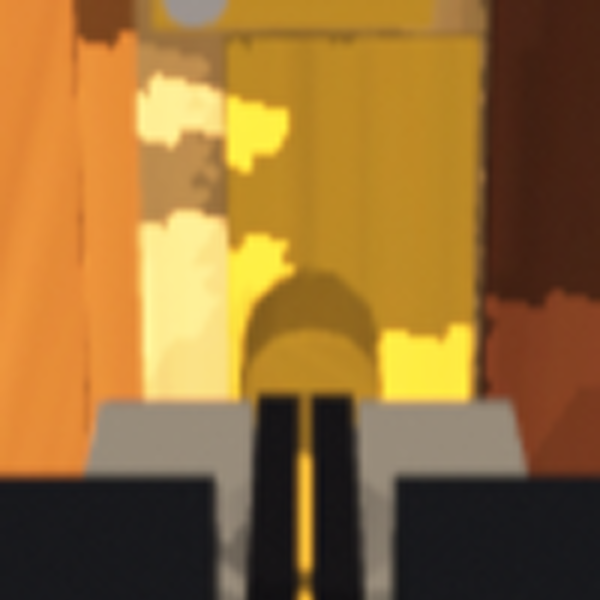

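The knob is where expected and the fingertips are above it. They appear to stand less far ahead than the text says, so I check r.tips_ahead.

Run:
```python
from h import *
print(r.tips_ahead, [a for a in dir(r) if a[0]!='_'])
s=r.get_state(); print(s["tcp_pos"],s["contact_force"],s["gripper_width"])
```

```text
0.019 ['Unreachable', 'get_state', 'tips_ahead']
[ 0.5517 -0.1773  0.1111] [-0.2812 -0.1489 -0.8511] 0.0002648659056935374
```

Request:
arm_command:
  travel:
    - [0,0,0]
    - [0,0,0]
    - [0,0,0]
    - [0,0,-0.006]
    - [0,0,-0.012]
    - [0,0,-0.014]
    - [0,0,-0.014]
  delta_rot:
    - [0,0,0]
    - [0,0,0]
    - [0,0,0]
    - [0,0,0]
    - [0,0,0]
    - [0,0,0]
    - [0,0,0]
  grip: 0.34

```text
time_s: 21.45
tcp_pos: [0.5517, -0.1772, 0.104]
eef_rot: [179.8, -0.0, -75.7]
contact_force: [0.0, -0.6, -0.2]
gripper_width: 0.0298
gripper_force: 0.0
```

Request:
arm_command:
  travel:
    - [0,0,0]
    - [0,0,0]
    - [0,0,0]
    - [0,0,0]
  delta_rot:
    - [0,0,0]
    - [0,0,0]
    - [0,0,0]
    - [0,0,0]
  grip: 0.05

```text
time_s: 21.95
tcp_pos: [0.5517, -0.1773, 0.1042]
eef_rot: [179.8, -0.0, -75.7]
contact_force: [0.9, 0.5, -0.2]
gripper_width: 0.0047
gripper_force: 0.0
```

Request:
arm_command:
  travel:
    - [0,0,0]
    - [0,0,0]
    - [0,0,0]
    - [0,0,-0.004]
    - [0,0,-0.01]
    - [0,0,-0.014]
    - [0,0,-0.014]
  delta_rot:
    - [0,0,0]
    - [0,0,0]
    - [0,0,0]
    - [0,0,0]
    - [0,0,0]
    - [0,0,0]
    - [0,0,0]
  grip: 0.34

```text
time_s: 22.82
tcp_pos: [0.5515, -0.1772, 0.0969]
eef_rot: [179.8, -0.0, -75.7]
contact_force: [-0.4, -0.1, -0.0]
gripper_width: 0.0297
gripper_force: 0.0
```

Request:
arm_command:
  travel:
    - [0,0,-0.003]
    - [0,0,-0.006]
    - [0,0,-0.006]
  delta_rot:
    - [0,0,0]
    - [0,0,0]
    - [0,0,0]

```text
time_s: 23.2
tcp_pos: [0.5516, -0.1772, 0.0941]
eef_rot: [179.8, -0.0, -75.7]
contact_force: [-0.1, -0.2, -0.3]
gripper_width: 0.0298
gripper_force: 0.0
```

Request:
arm_command:
  travel:
    - [0,0,-0.003]
    - [0,0,-0.006]
    - [0,0,-0.009]
    - [0,0,-0.009]
  delta_rot:
    - [0,0,0]
    - [0,0,0]
    - [0,0,0]
    - [0,0,0]

```text
time_s: 23.7
tcp_pos: [0.5516, -0.1772, 0.0895]
eef_rot: [179.8, -0.0, -75.7]
contact_force: [-0.4, 0.5, -0.2]
gripper_width: 0.0299
gripper_force: 0.0
```

Request:
arm_command:
  travel:
    - [0,0,-0.003]
    - [0,0,-0.006]
    - [0,0,-0.009]
    - [0,0,-0.009]
  delta_rot:
    - [0,0,0]
    - [0,0,0]
    - [0,0,0]
    - [0,0,0]

```text
time_s: 24.2
tcp_pos: [0.5516, -0.1773, 0.085]
eef_rot: [179.8, -0.0, -75.7]
contact_force: [0.1, 0.5, -0.9]
gripper_width: 0.0299
gripper_force: 0.0
```

Request:
arm_command:
  travel:
    - [0,0,0]
    - [0,0,0]
    - [0,0,0]
    - [0,0,0]
    - [0,0,0]
  delta_rot:
    - [0,0,0]
    - [0,0,0]
    - [0,0,0]
    - [0,0,0]
    - [0,0,0]
  grip: 0.05

```text
time_s: 24.82
tcp_pos: [0.5515, -0.1773, 0.0852]
eef_rot: [179.8, -0.0, -75.7]
contact_force: [-1.3, -0.1, 2.0]
gripper_width: 0.0118
gripper_force: 15.0
```

It now grips the knob, so the fingertips do stand about 29 mm shorter than stated. Next I drag the latch home.

Request:
arm_command:
  travel:
    - [-0.004,-0.001,0]
    - [-0.008,-0.002,0]
    - [-0.012,-0.003,0]
    - [-0.016,-0.004,0]
    - [-0.016,-0.004,0]
  delta_rot:
    - [0,0,0]
    - [0,0,0]
    - [0,0,0]
    - [0,0,0]
    - [0,0,0]

```text
time_s: 25.45
tcp_pos: [0.5435, -0.1794, 0.0853]
eef_rot: [179.8, -0.0, -75.7]
contact_force: [2.0, 0.7, -0.4]
gripper_width: 0.0117
gripper_force: 15.0
```

Request:
arm_command:
  travel:
    - [-0.003,-0.0008,0]
    - [-0.006,-0.0015,0]
    - [-0.008,-0.002,0]
    - [-0.008,-0.002,0]
    - [-0.008,-0.002,0]
  delta_rot:
    - [0,0,0]
    - [0,0,0]
    - [0,0,0]
    - [0,0,0]
    - [0,0,0]

```text
time_s: 26.08
tcp_pos: [0.54, -0.1803, 0.0852]
eef_rot: [179.8, -0.0, -75.6]
contact_force: [3.3, -0.7, -1.7]
gripper_width: 0.0116
gripper_force: 15.0
```

Request:
arm_command:
  travel:
    - [-0.001,-0.0003,0]
    - [-0.002,-0.0005,0]
    - [-0.003,-0.0008,0]
    - [-0.003,-0.0008,0]
  delta_rot:
    - [0,0,0]
    - [0,0,0]
    - [0,0,0]
    - [0,0,0]

```text
time_s: 26.58
tcp_pos: [0.5399, -0.1803, 0.0853]
eef_rot: [180.0, -0.0, -75.6]
contact_force: [7.6, 0.4, -4.7]
gripper_width: 0.0119
gripper_force: 15.0
```

Request:
arm_command:
  travel:
    - [-0.002,-0.0005,0]
    - [-0.003,-0.0008,0]
    - [-0.003,-0.0008,0]
  delta_rot:
    - [0,0,0]
    - [0,0,0]
    - [0,0,0]

```text
time_s: 26.95
tcp_pos: [0.5398, -0.1804, 0.0854]
eef_rot: [-179.9, -0.1, -75.6]
contact_force: [11.4, 2.7, -7.9]
gripper_width: 0.0115
gripper_force: 15.0
```

Firm stop. I relax, open a little, and retreat upward.

Request:
arm_command:
  travel:
    - [0.0025,0.0006,0]
    - [0.0035,0.0009,0]
    - [0.0035,0.0009,0]
  delta_rot:
    - [0,0,0]
    - [0,0,0]
    - [0,0,0]

```text
time_s: 27.32
tcp_pos: [0.5399, -0.1803, 0.0853]
eef_rot: [179.9, -0.0, -75.6]
contact_force: [6.9, 1.2, -4.3]
gripper_width: 0.0117
gripper_force: 15.0
```

Request:
arm_command:
  travel:
    - [0,0,0]
    - [0,0,0]
    - [0,0,0]
    - [0,0,0.02]
    - [0,0,0.06]
    - [0,0,0.14]
    - [-0.03,0.05,0.22]
    - [-0.14,0.15,0.24]
    - [-0.14,0.15,0.24]
    - [-0.14,0.15,0.24]
  delta_rot:
    - [0,0,0]
    - [0,0,0]
    - [0,0,0]
    - [0,0,0]
    - [0,0,0]
    - [0,0,0]
    - [0,0,0]
    - [0,0,0]
    - [0,0,0]
    - [0,0,0]
  grip: 0.24

```text
time_s: 28.58
tcp_pos: [0.4684, -0.1052, 0.2064]
eef_rot: [179.9, -0.0, -75.6]
contact_force: [0.4, 0.9, 0.2]
gripper_width: 0.021
gripper_force: 0.0
```

Run:
```python
from h import *
c=cap("wrist"); s=r.get_state(); print(s["time_s"],s["tcp_pos"],s["contact_force"],s["gripper_width"])
t=cap("scene"); a=cv2.resize(c[0],(480,360)); b=cv2.resize(t[0][240:380,140:265],(320,358),interpolation=cv2.INTER_CUBIC); b=cv2.copyMakeBorder(b,0,2,0,0,0)
save("w8.png",np.hstack([a,b]))
u=np.array([.9688,.2478,0]);n=np.array([-.2478,.9688,0]);C=.4221*u-.3087*n
print(proj(C+u*.056+[0,0,.102],c)*.75, proj(C+u*.04+[0,0,.084],c)*.75)
```

```text
28.625 [ 0.4689 -0.1056  0.2059] [ 0.5152 -0.0647  0.4626] 0.02091505541188534
[186.7787  84.0336] [205.8351  84.6417]
```

View pics/w8.png

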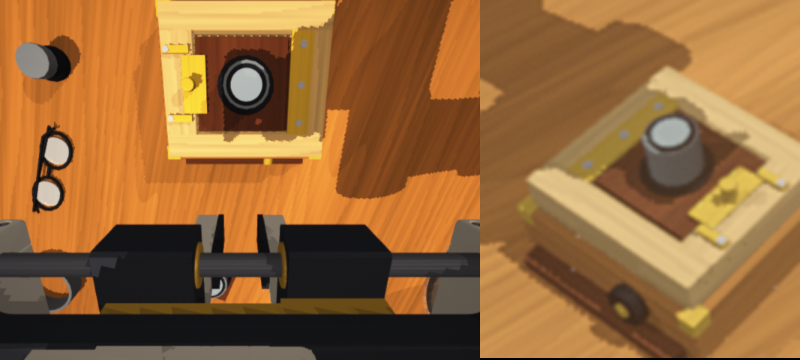

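The latch's leading edge at (206,83) and the knob at (187,84) match the home prediction. The board is seated and nothing is touched, so I hand in.

```bash
python3 -c "
from h import *
print(close_job())"
```

```text
the job is handed in; nothing more can be done
None
```

The lens board is seated flat in the recess with its tongue under the strip, the latch is fully home over the opposite edge, and the job is handed in at about 29 s.

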